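Add the last medal to the pile in the tin

TASK

One plain round brass medal, the wide solid one without a hole, is still lying loose on the stall table. Set it flat and centred on the pile of medals of its own width in the steel tin; nobody knows how high that pile stands, so lower the medal until you feel it touch the pile before you let go, do not drop it or ram it down, and leave the holed ring and the square plate where they lie.

Things in the scene. Friction and masses are not known exactly. Their poses are not given: they have to be found in the camera images.
- medal: the loose medal to be added: solid brass disc, 54 mm in diameter, 10 mm thick, about 0.2 kg, no hole, lying flat on the table. Origin: centre of its underside; z is its axis (up).
- tin: round open steel tin, fixed: outer diameter 160 mm, wall 25 mm high. At its centre a firm upright pile of 54 mm brass medals stands among loose coins; its flat top is 18 to 63 mm above the table, different each time. Origin: centre of the tin's underside, on the table and on the pile's axis; z up. Two like tins beside it hold 36 mm discs (45 mm high) and square plates (35 mm high): not wanted.
- ring: loose brass ring, 54 mm outer diameter, 22 mm hole, 10 mm thick, flat on the table: leave it. Origin: centre of its underside.
- plate: loose square brass plate, 50 x 50 mm, 10 mm thick, flat on the table: leave it. Origin: centre of its underside. Medal, ring, plate and a small 36 mm disc lie in a row along y in front of the tins, in any order, at least 105 mm apart centre to centre.
Mind the look-alikes: they are no part of the job. What is shaped like the medal but pink or purple is not meant.

How it is judged:
On the way:
1. the medal, still held, touches the top of the pile in the tin (contact force between medal and tin above 0.5 N and contact force between the fingers and medal above 1 N and horizontal distance between medal and tin below 0.018 m), for 0.1 s.
At the end, for the whole second after the job is handed in: The medal lies flat (within about 8 degrees) and at rest on the pile in the tin, its centre within 15 mm of the pile's axis, and is released (horizontal distance between medal and tin below 0.015 m and angle between medal's own z axis and vertical below 0.15 rad and contact force between medal and tin above 0.3 N and linear speed of medal below 0.02 m/s and contact force between the fingers and medal below 0.1 N); the robot touches nothing.
It fails at once if the medal falls freely (over 0.4 m/s while the fingers do not hold it, a drop of more than about 8 mm) (linear speed of medal above 0.4 m/s and contact force between the fingers and medal below 0.05 N).
It fails at once if the medal is rammed onto the pile or tin with more than 60 N (contact force between medal and tin above 60 N).
It fails at once if the holed ring is moved more than 20 mm (distance of ring from where it was at the start of the episode above 0.02 m).
It fails at once if the square plate is moved more than 20 mm (distance of plate from where it was at the start of the episode above 0.02 m).
It also fails if it takes over 37 s, if anything falls off the work surface, if the arm or the gripper's body presses on something with over 40 N, if the wrist force passes 120 N, or if a joint passes its speed limit or range.

ROBOT

A 7-joint arm with a two-finger parallel gripper is mounted at the origin on the work surface. World frame = base frame: x ahead of the robot, y to its left, z up, the work surface at z = 0. Lengths are in m, angles in rad, forces in N, time in s.
With the tool pointing down it reaches from about 0.425 to 0.925 m from the base axis. Payload 6.8 kg.
Tool frame: the origin (TCP) lies between the finger pads; the fingertips stand 22 mm ahead of it and the grasp point (between the pads) lies 3 mm ahead of it (bot.tip_reach is the distance from the TCP to the fingertips, in m); z points along the fingers, x is the direction in which the jaws open and shut, and the axes are right-handed (so a half turn about z gives the same grasp; the last joint's range is limited). The gripper opens to 85 mm and grips with 20 to 120 N. Pads are 22 mm wide; open, the fingers measure 114 mm over their backs; the gripper's body (76 mm by 85 mm) begins 54 mm behind the grasp point. The pads swing forward as they close: fully open they stand 13 mm farther back than shut.
Start: joints at [-1.282, 0.477, 0.022, 1.555, -0.011, 1.109, -0.083], TCP at [0.261, 0.623, 0.253] pointing down, gripper open.
Joint ranges: [-2.96, 2.96], [-0.34, 2.1], [-1.41, 1.46], [0.24, 2.44], [-1.37, 4.51], [0.17, 1.92], [-2.96, 2.96]. Speed limits (rad/s): [2.39, 2.39, 3.14, 3.14, 3.14, 3.14, 3.14].

INTERFACE

Orientations are given as a unit quaternion [w, x, y, z].
In Python, from station import bot gives the robot as it stands.
- The arm moves only by the tool step_arm, never from a script. Its argument "targets" is a list of rows, each a list of 5 numbers: the shift along the tool's x, y, z in mm, then the turn about the tool's z in degrees, then the closure, from 0 (fully open) to 1 (shut). In form: [[dx, dy, dz, spin, jaw], ...]. A call has 1 to 20 rows; each row is the pose to reach, as a shift and turn from the pose commanded when the call began, along the tool's axes at that moment; what a row does not reach only later rows make up. A row lasts 1/12 s, in which the tool goes at most 41.7 mm and 7.16 degrees, less where a joint would pass 70% of its speed; a pose out of reach is approached as far as the arm can. A call with a gripper value outside its range is refused whole. The fingers move at their own pace and stop on an object; "newtons" is the grip in N (left out, the last holds). Time passes only in rows, so rows that repeat a pose let the fingers close. It gives the time, the measured TCP pose, the force and the opening at its end, in the units of the state.
- bot.get_obs(): the state, without advancing time (a new reading comes with each control period).
- bot.read_camera(name): name is "scene" or "top"; returns a dict with "frame" (384x512x3 uint8, red, green, blue), "z_map" (384x512 float32, m along the optical axis (not along the pixel's ray), 0 where there is no reading), "fov_y" (degrees; the focal length in pixels is half the picture's height over the tangent of half this angle, whatever the lens; pixels are square), "cx", "cy" (the principal point, pixels), "distortion" ([k1, k2, p1, p2, k3] as OpenCV has them; the pictures are not rectified), "R" (3x3) and "t" (3): a world point X has camera coordinates R X + t. Camera axes: x right, y down, z forward; pixel columns grow to the right and rows downward; lengths in m; the calibration is good to about 2 mm. A picture is of the moment at which its call begins.
- bot.hand_in(): hands the job in, once; it reports no verdict.
The state is a dict: "t": time; "q": joint angles; "joint_vel": joint speeds; "joint_torque": joint torques, N m; "eef_pos": TCP position; "tool_rot": TCP orientation; "contact_force": force on the tool from outside, world axes, zero at the start; "torque": the same for the moment, N m; "gripper_width": opening from 0.0 (shut) to 1.0 (fully open).
Only numpy, scipy, OpenCV 4.12 (cv2) and the standard library are available. Lean on these libraries where they do the work, as an engineer would, in place of code of your own. Each camera call takes 0.05 s, during which the arm holds its last target.

## Working session

There is one attempt and no reset: what is moved stays moved. The work goes in short steps, Python scripts to look and compute and a tool call to move; the robot and the scene stay as the last step left them, time stands still between calls to the robot, and variables do not carry over. Pictures are saved under pics/ and viewed, and the job is handed in when it is done.

Besides the shell and the picture viewer there is one more tool, called after "Call:" as a command line: name --pt "numbers of a row" for each row, then --argument value for the rest. step_arm: Moves the arm, as the interface text tells. Its arguments: {"type":"object","properties":{"targets":{"type":"array"},"newtons":{"type":"number"}},"required":["targets"]}

```bash
mkdir -p pics; ls
python3 - <<'E'
from station import bot
import cv2,numpy as np
o=bot.get_obs();print(o)
for n in("scene","top"):
    c=bot.read_camera(n);cv2.imwrite(f"pics/{n}0.png",cv2.resize(c["frame"][:,:,::-1],(800,600)))
    np.savez(f"{n}0.npz",**c)
    print({k:c[k] for k in c if k not in("frame","z_map")}, (c["z_map"]>0).mean())
E
```

```text
pics
{'t': 0.0, 'q': array([-1.2820995 ,  0.47781567,  0.02232735,  1.55644884, -0.01149423,
        1.10931525, -0.08305207]), 'joint_vel': array([ 0.00060217, -0.00137148,  0.0016396 , -0.00139055, -0.00060474,
        0.00077203, -0.00061202]), 'joint_torque': array([-6.01604224e-04, -5.96457911e+01,  1.60777163e+00, -2.81202418e+01,
        1.24399335e-02,  9.17419209e-03, -1.58354209e-05]), 'eef_pos': array([0.26065521, 0.62203894, 0.25231612]), 'tool_rot': array([ 5.71024482e-04,  8.32582779e-01,  5.53899858e-01, -7.33450281e-04]), 'contact_force': array([0.46147029, 0.45730724, 0.48065358]), 'torque': array([ 0.05044539, -0.01425221,  0.07652114]), 'gripper_width': 1.0009425805535013}
{'fov_y': 45.65889745193034, 'cx': 248.36481228395715, 'cy': 189.92653495925654, 'distortion': array([-0.00777813,  0.        ,  0.        ,  0.        ,  0.        ]), 'R': array([[-0.48122748,  0.87642034, -0.01753593],
       [ 0.55883364,  0.29131078, -0.77642964],
       [-0.67537032, -0.38343895, -0.62995992]]), 't': array([ 0.19476687, -0.27081244,  1.30963114])} 0.9961039225260416
{'fov_y': 52.44798088678875, 'cx': 253.8333576738734, 'cy': 190.42782827880242, 'distortion': array([-0.06347496,  0.        ,  0.        ,  0.        ,  0.        ]), 'R': array([[-0.01696504, -0.99958417, -0.02331695],
       [-0.98454632,  0.02076606, -0.17388882],
       [ 0.17430072,  0.02000658, -0.98448921]]), 't': array([0.06292748, 0.49144564, 0.82900043])} 0.9959665934244791
```

View pics/scene0.png

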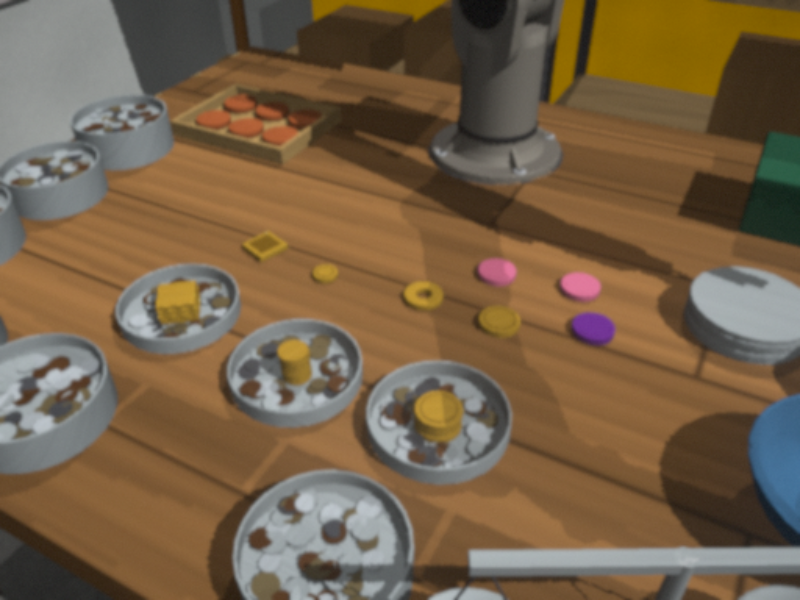

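View pics/top0.png

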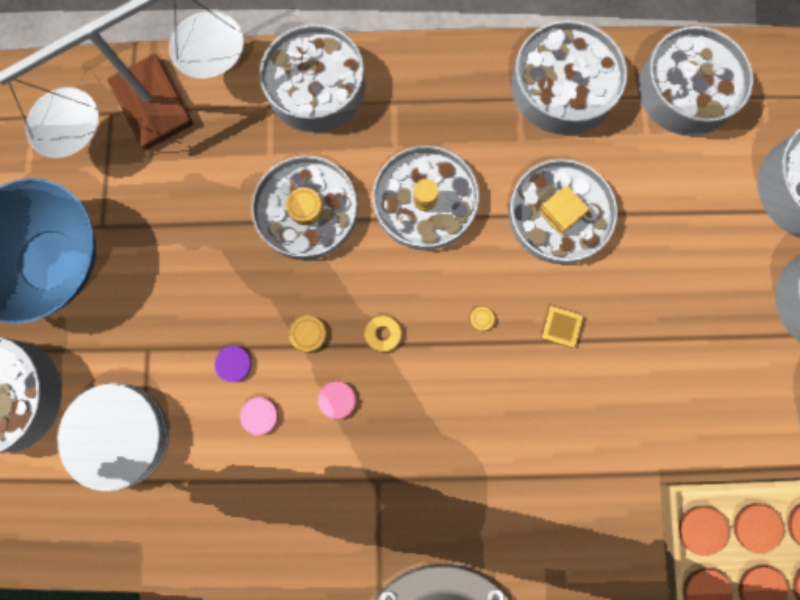

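Two picture sets. The scene view shows four loose brass items. In the top view (800 px scale) they are a disc at (308,333), a ring at (383,333), a small disc at (482,318) and a square plate at (563,326). The pink and purple discs are distractors. The solid 54 mm disc at (308,333) fits the description, and its tin is at (303,205). I'll measure both and confirm in a crop.

```bash
cat > h.py <<'E'
import numpy as np,cv2
def K(c):
    f=192/np.tan(np.radians(c["fov_y"])/2); return np.array([[f,0,c["cx"]],[0,f,c["cy"]],[0,0,1]])
def ray(c,uv,z):
    p=cv2.undistortPoints(np.array(uv,float).reshape(-1,1,2),K(c),c["distortion"])[:,0]
    d=np.c_[p,np.ones(len(p))]@c["R"]; o=-c["R"].T@c["t"]
    return o+d*((z-o[2])/d[:,2])[:,None]
def cloud(c):
    v,u=np.mgrid[0:384,0:512]; p=cv2.undistortPoints(np.stack([u,v],-1).reshape(-1,1,2).astype(float),K(c),c["distortion"])[:,0]
    X=np.c_[p,np.ones(len(p))]*c["z_map"].reshape(-1,1)
    return ((X-c["t"])@c["R"]).reshape(384,512,3)
def brass(c):
    h=cv2.cvtColor(c["frame"],cv2.COLOR_RGB2HSV); return cv2.inRange(h,(18,150,90),(32,255,255))
E
python3 - <<'E'
from h import *
for n in("top","scene"):
    c=dict(np.load(n+"0.npz")); m=brass(c);P=cloud(c)
    k,l,s,ce=cv2.connectedComponentsWithStats(m)
    print(n,"table z",np.round(np.median(P[190:330,150:330,2]),4))
    for i in range(1,k):
        if s[i,4]<60: continue
        cs,_=cv2.findContours((l==i).astype(np.uint8),0,2); (e,ax,an)=cv2.minAreaRect(max(cs,key=len))
        z=P[l==i]; z=z[z[:,2]>np.percentile(z[:,2],70)]
        print(s[i,4],np.round(ce[i]*800/512),np.round(ax,1),"ray z.01",ray(c,ce[i],.01)[0].round(4),"zs",np.percentile(P[l==i][:,2],[10,50,90]).round(4),"med",np.median(P[l==i],0).round(4))
c=dict(np.load("top0.npz"));cv2.imwrite("pics/crop.png",cv2.resize(c["frame"][90:230,150:400,::-1],(800,448),interpolation=cv2.INTER_CUBIC))
E
```

```text
top table z 0.0011
189 [425. 194.] [18. 13.] ray z.01 [0.659  0.0078 0.01  ] zs [0.0287 0.0454 0.0477] med [0.6456 0.0089 0.0454]
367 [304. 205.] [21. 21.] ray z.01 [0.6459 0.1947 0.01  ] zs [0.0274 0.0308 0.0326] med [0.6387 0.1919 0.0308]
363 [563. 211.] [21.  23.5] ray z.01 [ 0.6276 -0.2028  0.01  ] zs [0.0238 0.0355 0.0378] med [ 0.6202 -0.1968  0.0355]
176 [482. 318.] [14.8 14.8] ray z.01 [ 0.4648 -0.0708  0.01  ] zs [0.0063 0.0091 0.0114] med [ 0.4642 -0.0703  0.0091]
454 [562. 326.] [22.7 21.8] ray z.01 [ 0.4505 -0.1886  0.01  ] zs [0.0088 0.0111 0.013 ] med [ 0.4499 -0.1883  0.0111]
422 [307. 333.] [22. 23.] ray z.01 [0.4478 0.1873 0.01  ] zs [0.0088 0.0111 0.0131] med [0.448  0.1866 0.0111]
288 [381. 333.] [22. 23.] ray z.01 [0.4458 0.0781 0.01  ] zs [0.0068 0.0107 0.0127] med [0.4455 0.0804 0.0107]
scene table z 0.0029
710 [377.   6.] [13. 88.] ray z.01 [-0.6124 -0.5918  0.01  ] zs [-0.3792 -0.3282 -0.0994] med [-1.6014 -1.091  -0.3282]
861 [566.  48.] [14.  68.3] ray z.01 [-0.5296 -0.0355  0.01  ] zs [-0.5293 -0.3637 -0.2203] med [-1.6012 -0.3205 -0.3637]
5767 [677.  40.] 
[... 209 characters left out ...]
 -0.1826  0.0095]
181 [325. 273.] [12. 16.] ray z.01 [ 0.472  -0.0651  0.01  ] zs [0.0006 0.0074 0.0093] med [ 0.4687 -0.0676  0.0074]
632 [177. 301.] [25. 27.] ray z.01 [ 0.6183 -0.2084  0.01  ] zs [0.013  0.0335 0.0358] med [ 0.635  -0.1893  0.0335]
396 [423. 295.] [18. 27.] ray z.01 [0.4521 0.0804 0.01  ] zs [0.001  0.0091 0.0111] med [0.4497 0.08   0.0091]
458 [499. 321.] [21. 27.] ray z.01 [0.4541 0.1915 0.01  ] zs [0.0033 0.01   0.0117] med [0.4537 0.1917 0.01  ]
419 [295. 360.] [26. 19.] ray z.01 [ 0.6386 -0.0021  0.01  ] zs [0.0148 0.0423 0.0458] med [0.66   0.0165 0.0423]
755 [438. 415.] [32.  29.6] ray z.01 [0.6356 0.1913 0.01  ] zs [0.0129 0.0294 0.031 ] med [0.6504 0.1979 0.0294]
```

View pics/crop.png

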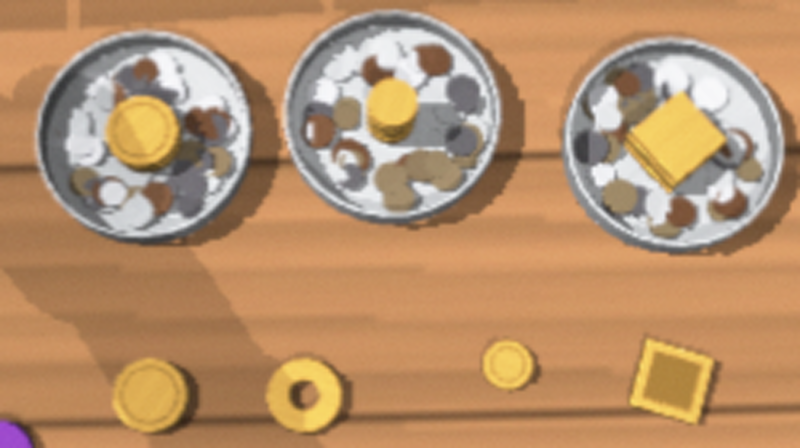

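Run:
```python
from h import *
for n in("top","scene"):
    c=dict(np.load(n+"0.npz")); m=brass(c);P=cloud(c)
    print(n,"cam",-c["R"].T@c["t"])
    k,l,s,ce=cv2.connectedComponentsWithStats(m)
    for i in range(1,k):
        if not 60<s[i,4]<1000: continue
        z=P[...,2];mm=l==i
        if np.linalg.norm(np.median(P[mm],0)[:2])>1: continue
        zt=np.median(z[mm][z[mm]>np.percentile(z[mm],50)]); t=mm&(abs(z-zt)<.005)
        v,u=np.nonzero(t);q=ray(c,np.c_[u,v],zt)
        (a,r)=cv2.minEnclosingCircle(q[:,:2].astype(np.float32)); 
        print("zt",zt.round(4),"mean",q.mean(0)[:2].round(4),"circ",np.round(a,4),round(r,4),"area-equiv")
    # tin rim: points 0.02-.03 in ring around .643,.194
    d=np.hypot(P[...,0]-.643,P[...,1]-.194)
    rm=(d>.068)&(d<.09)&(P[...,2]>.018)&(P[...,2]<.032)
    v,u=np.nonzero(rm);q=ray(c,np.c_[u,v],.025)
    A=np.c_[2*q[:,:2],np.ones(len(q))];x=np.linalg.lstsq(A,(q[:,:2]**2).sum(1),rcond=None)[0]
    print("tin",x[:2].round(4),np.sqrt(x[2]+x[0]**2+x[1]**2).round(4),len(q))
```

```text
top cam [0.34042319 0.03611046 0.90306616]
zt 0.047 mean [0.6507 0.0085] circ [0.6521 0.0094] 0.0185 area-equiv
zt 0.0317 mean [0.6397 0.1921] circ [0.6401 0.1928] 0.0261 area-equiv
zt 0.0369 mean [ 0.622  -0.1999] circ [ 0.6229 -0.1972] 0.0307 area-equiv
zt 0.0105 mean [ 0.4647 -0.0701] circ [ 0.465  -0.0703] 0.0178 area-equiv
zt 0.012 mean [ 0.4503 -0.1883] circ [ 0.4498 -0.1881] 0.0338 area-equiv
zt 0.0122 mean [0.4476 0.1877] circ [0.4476 0.1877] 0.0267 area-equiv
zt 0.0118 mean [0.4458 0.0795] circ [0.4459 0.0766] 0.0267 area-equiv
tin [0.6412 0.1928] 0.0778 398
scene cam [1.12955228 0.41035652 0.61816374]
zt 0.0104 mean [ 0.4538 -0.1847] circ [ 0.4541 -0.1841] 0.0349 area-equiv
zt 0.0085 mean [ 0.4678 -0.0682] circ [ 0.4679 -0.0682] 0.0199 area-equiv
zt 0.0351 mean [ 0.6293 -0.1945] circ [ 0.6302 -0.1931] 0.0341 area-equiv
zt 0.0102 mean [0.4491 0.0791] circ [0.4492 0.0783] 0.0289 area-equiv
zt 0.0109 mean [0.4521 0.1905] circ [0.4516 0.1902] 0.0288 area-equiv
zt 0.0449 mean [0.6556 0.0108] circ [0.6547 0.011 ] 0.0198 area-equiv
zt 0.0303 mean [0.6454 0.1948] circ [0.6446 0.195 ] 0.0287 area-equiv
tin [0.6444 0.195 ] 0.0778 842
```

The crop confirms it: the solid wide disc is at crop (151,395), while its neighbour at (303,395) has a hole. Estimates: medal (0.449, 0.189), pile and tin (0.642, 0.194), pile top about 0.030. Next I move above the medal.

Call:
step_arm --pt "-328 341 0 0 0" --pt "-328 341 0 0 0" --pt "-328 341 0 0 0" --pt "-328 341 0 0 0" --pt "-328 341 0 0 0" --pt "-328 341 0 0 0" --pt "-328 341 0 0 0" --pt "-328 341 0 0 0" --pt "-328 341 0 0 0" --pt "-328 341 0 0 0" --pt "-328 341 50 0 0" --pt "-328 341 100 0 0" --pt "-328 341 140 0 0" --pt "-328 341 140 0 0" --pt "-328 341 140 0 0" --pt "-328 341 140 0 0" --pt "-328 341 140 0 0" --pt "-328 341 140 0 0" --newtons 40

```text
t: 1.6
eef_pos: [0.4499, 0.1897, 0.1154]
tool_rot: [-0.0, 0.832, 0.554, 0.002]
contact_force: [0.3, 0.4, 0.1]
gripper_width: 0.998
```

Run:
```python
from station import bot
from h import *
o=bot.get_obs();print({k:np.round(o[k],4) for k in o if k!="joint_torque"},bot.tip_reach)
for n in("scene","top"):
    c=bot.read_camera(n);np.savez(n+"1.npz",**c);cv2.imwrite(f"pics/{n}1.png",cv2.resize(c["frame"][:,:,::-1],(800,600)))
```

```text
{'t': np.float64(1.6), 'q': array([-0.6815,  0.3674,  0.1863,  2.1266, -0.1106,  0.6524,  0.7552]), 'joint_vel': array([-0.002 , -0.0055,  0.001 ,  0.0027, -0.0012, -0.0049,  0.0032]), 'eef_pos': array([0.4499, 0.1897, 0.1154]), 'tool_rot': array([-1.000e-04,  8.324e-01,  5.542e-01,  2.000e-03]), 'contact_force': array([0.3385, 0.3824, 0.0687]), 'torque': array([-0.0342,  0.0005, -0.0007]), 'gripper_width': np.float64(0.9978)} 0.022
```

View pics/scene1.png

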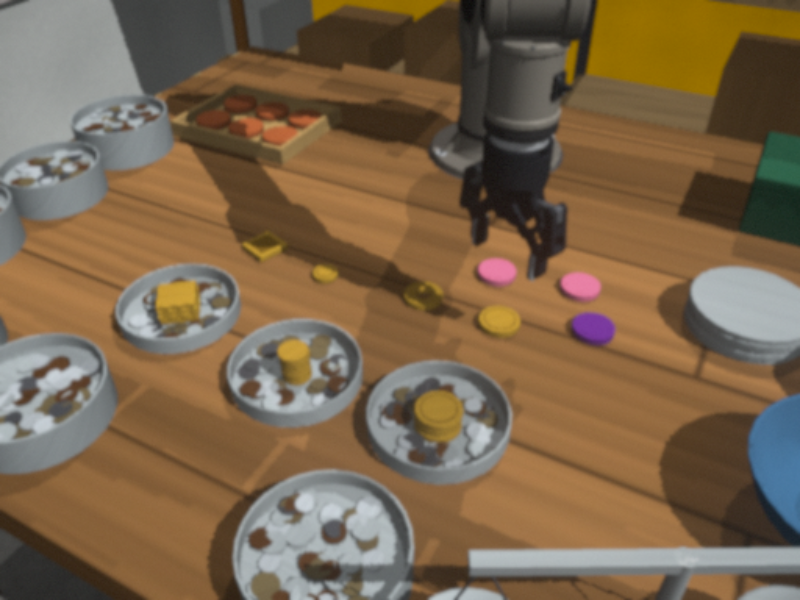

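View pics/top1.png

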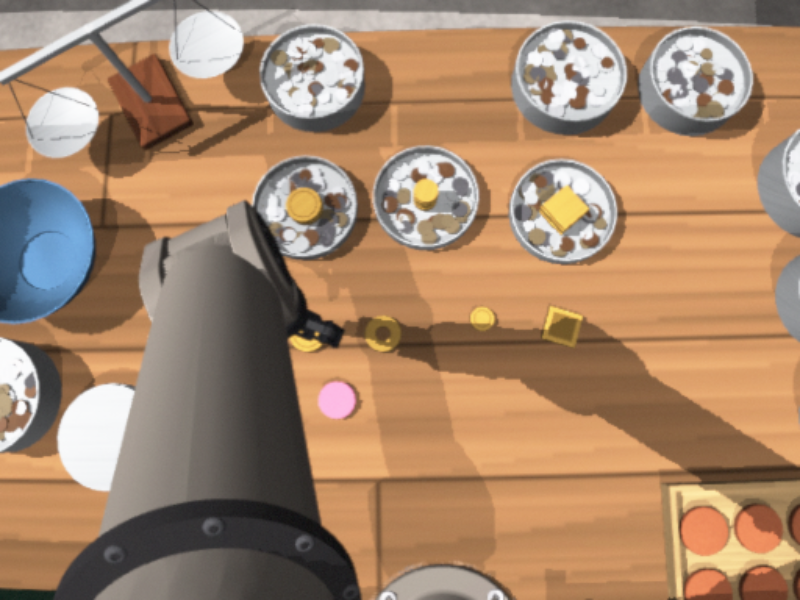

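The arm is above the medal. In the scene view the fingers straddle it from above, at about (478,240) and (540,270). I'll pre-close part of the way and measure how far the tips reach at that opening.

Call:
step_arm --pt "0 0 20 0 0.25" --pt "0 0 20 0 0.25" --pt "0 0 20 0 0.25" --pt "0 0 20 0 0.25" --pt "0 0 20 0 0.25"

```text
t: 2.12
eef_pos: [0.4491, 0.1886, 0.0942]
tool_rot: [-0.0, 0.833, 0.554, 0.001]
contact_force: [0.3, -0.2, 0.3]
gripper_width: 0.75
```

Run:
```python
from station import bot
from h import *
o=bot.get_obs();e=o["eef_pos"];print(e,o["gripper_width"],o["contact_force"])
a=dict(np.load("scene0.npz"));c=bot.read_camera("scene");cv2.imwrite("pics/s2.png",cv2.resize(c["frame"][100:240,240:430,::-1],(760,560)))
for nm,c,tz in(("open",dict(np.load("scene1.npz")),.1154),("now",c,e[2])):
    P=cloud(c);z=P[...,2]
    m=(a["z_map"]-c["z_map"]>.02)&(z<.2)&(z>.01)&(np.hypot(P[...,0]-.449,P[...,1]-.189)<.09)
    Q=P[m]-[e[0],e[1],0]; cc,s=.3864,.9223
    X=Q[:,0]*cc+Q[:,1]*s;Y=Q[:,0]*s-Q[:,1]*cc
    for sg in(-1,1):
        k=(X*sg>0); zz=Q[k,2];kk=zz<np.percentile(zz,1)+.012
        print(nm,sg,k.sum(),"tip below TCP",(tz-np.percentile(zz,[0.3,1,2,5])).round(4),"X",np.percentile(X[k][kk],[5,50,95]).round(4),"Y",np.percentile(Y[k][kk],[5,95]).round(4))
```

```text
[0.44908144 0.18857879 0.09421788] 0.7500687628951709 [ 0.33605146 -0.1714749   0.28683677]
open -1 729 tip below TCP [ 0.0079  0.0066  0.0045 -0.0001] X [-0.0484 -0.0411 -0.0396] Y [-0.0084  0.012 ]
open 1 1034 tip below TCP [ 0.0069  0.0027 -0.0004 -0.0058] X [0.0459 0.0521 0.0586] Y [-0.0031  0.0125]
now -1 848 tip below TCP [0.0141 0.0129 0.0109 0.0042] X [-0.0427 -0.0315 -0.0302] Y [-0.0077  0.0118]
now 1 1306 tip below TCP [ 0.0119  0.0089  0.0054 -0.0032] X [0.034  0.0405 0.0465] Y [-0.0044  0.0122]
```

View pics/s2.png

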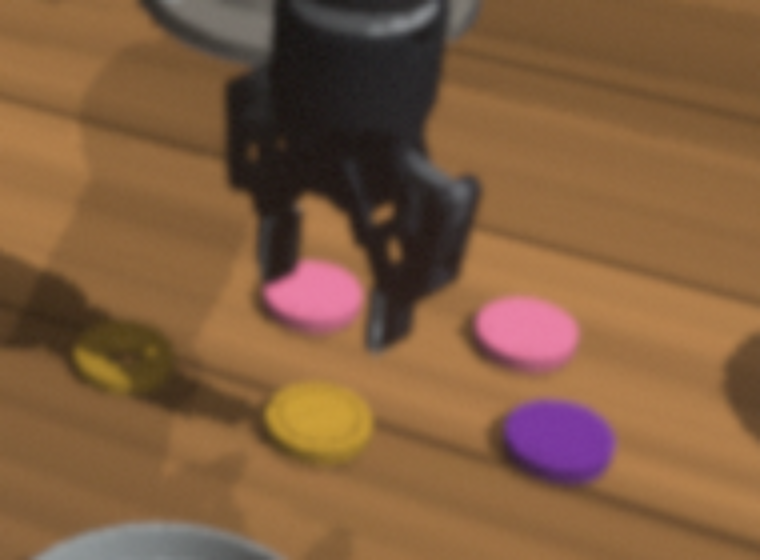

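Measured tip reach below the TCP is about 8 mm fully open and about 14 mm at 0.75 opening, so roughly 17 mm at 54 mm. I'll descend to TCP z of about 0.019 and close.

Call:
step_arm --pt "0 0 25 0 0.25" --pt "0 0 50 0 0.25" --pt "0 0 62 0 0.25" --pt "0 0 68 0 0.25" --pt "0 0 72 0 0.25" --pt "0 0 74 0 0.25" --pt "0 0 75 0 0.25" --pt "0 0 75 0 0.25" --pt "0 0 75 0 0.25" --pt "0 0 75 0 0.25"

```text
t: 3.0
eef_pos: [0.449, 0.1885, 0.0188]
tool_rot: [0.0, 0.833, 0.554, 0.001]
contact_force: [-0.7, -0.2, -0.5]
gripper_width: 0.753
```

Call:
step_arm --pt "0 0 0 0 0.32" --pt "0 0 0 0 0.36" --pt "0 0 0 0 0.5" --pt "0 0 0 0 0.6" --pt "0 0 0 0 0.6" --pt "0 0 0 0 0.6" --pt "0 0 0 0 0.6" --pt "0 0 0 0 0.6" --newtons 40

```text
t: 3.67
eef_pos: [0.4487, 0.1882, 0.0189]
tool_rot: [-0.0, 0.833, 0.554, 0.0]
contact_force: [-2.4, -0.9, 8.6]
gripper_width: 0.608
```

Call:
step_arm --pt "0 0 -3 0 0.6" --pt "0 0 -8 0 0.6" --pt "0 0 -20 0 0.6" --pt "0 0 -40 0 0.6" --pt "0 0 -65 0 0.6" --pt "0 0 -90 0 0.6" --pt "0 0 -100 0 0.6" --pt "0 0 -100 0 0.6" --pt "0 0 -100 0 0.6"

```text
t: 4.42
eef_pos: [0.4485, 0.1884, 0.1182]
tool_rot: [-0.0, 0.833, 0.554, 0.0]
contact_force: [-0.2, 0.5, -1.3]
gripper_width: 0.609
```

Run:
```python
from station import bot
from h import *
o=bot.get_obs();print(o["eef_pos"],o["gripper_width"],o["contact_force"])
c=bot.read_camera("scene");np.savez("scene3.npz",**c);cv2.imwrite("pics/s3.png",cv2.resize(c["frame"][80:260,240:430,::-1],(633,600)))
```

```text
[0.44847234 0.18841586 0.11816909] 0.6093952773392647 [-0.18493945  0.5126261  -1.34895757]
```

View pics/s3.png

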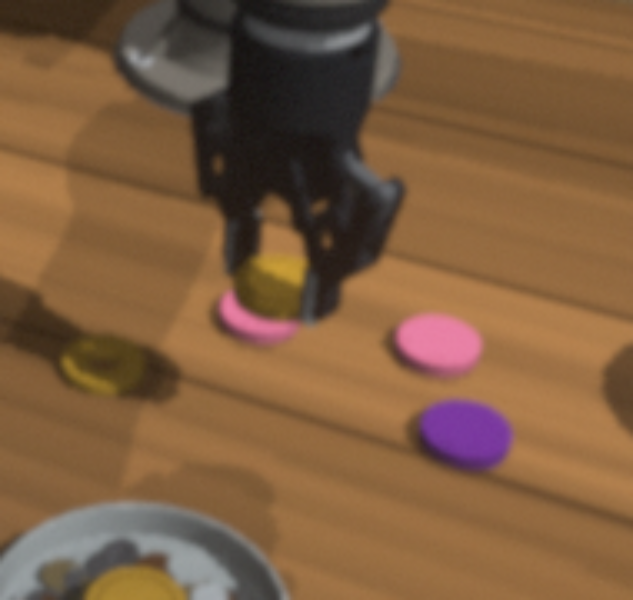

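The medal is held between the fingers at about (272,287) in the crop. Now I check its tilt and its offset from the TCP.

Run:
```python
from h import *
c=dict(np.load("scene3.npz"));P=cloud(c)
h=cv2.cvtColor(c["frame"],cv2.COLOR_RGB2HSV);m=cv2.inRange(h,(18,120,50),(34,255,255))>0
m&=(np.hypot(P[...,0]-.449,P[...,1]-.189)<.05)&(P[...,2]>.08)&(P[...,2]<.14)
Q=P[m]-P[m].mean(0);print(m.sum(),P[m].mean(0),np.percentile(P[m][:,2],[2,10,50,90,98]).round(4))
t=m&(P[...,2]>np.percentile(P[m][:,2],35))
for _ in range(4):
    x=np.linalg.lstsq(np.c_[P[t][:,:2]-[.449,.189],np.ones(t.sum())],P[t][:,2],rcond=None)[0]
    r=P[...,2]-(P[...,0]-.449)*x[0]-(P[...,1]-.189)*x[1]-x[2]; t=m&(abs(r)<.003)
print(t.sum(),"slope deg",np.degrees(x[:2]),"z",x[2]); q=P[t][:,:2]-[.4485,.1884]
R=np.array([[.3864,.9223],[.9223,-.3864]]);q=q@R.T
print("tool x",np.percentile(q[:,0],[2,98]),"tool y",np.percentile(q[:,1],[2,98]))
```

```text
331 [0.45310299 0.18653087 0.10959944] [0.1045 0.1075 0.1094 0.1108 0.1152]
307 slope deg [-0.47432076 -0.10063617] z 0.10940852031078246
tool x [-0.02345759  0.02242685] tool y [-0.02189238  0.02474094]
```

Call:
step_arm --pt "10 22 0 0 0.6" --pt "25 54 0 0 0.6" --pt "40 87 0 0 0.6" --pt "55 120 0 0 0.6" --pt "68 148 0 0 0.6" --pt "77 168 0 0 0.6" --pt "81 177 0 0 0.6" --pt "81 177 0 0 0.6" --pt "81 177 20 0 0.6" --pt "81 177 35 0 0.6" --pt "81 177 45 0 0.6" --pt "81 177 50 0 0.6" --pt "81 177 50 0 0.6" --pt "81 177 50 0 0.6" --pt "81 177 50 0 0.6"

```text
t: 5.72
eef_pos: [0.6436, 0.1947, 0.0692]
tool_rot: [0.0, 0.833, 0.554, 0.001]
contact_force: [-0.2, 0.5, -1.5]
gripper_width: 0.607
```

Run:
```python
from station import bot
from h import *
o=bot.get_obs();e=o["eef_pos"];print(e,o["gripper_width"],o["contact_force"],o["torque"])
for n in("scene","top"):
    c=bot.read_camera(n);P=cloud(c);f=c["frame"]
    cr=f[200:320,200:350] if n=="scene" else f[80:200,140:290]
    cv2.imwrite(f"pics/{n}4.png",cv2.resize(cr[:,:,::-1],(750,600)))
```

```text
[0.64355703 0.19474893 0.06920545] 0.6070923885209952 [-0.15916977  0.48475785 -1.53023234] [0.0217793  0.02120708 0.02200503]
```

View pics/scene4.png

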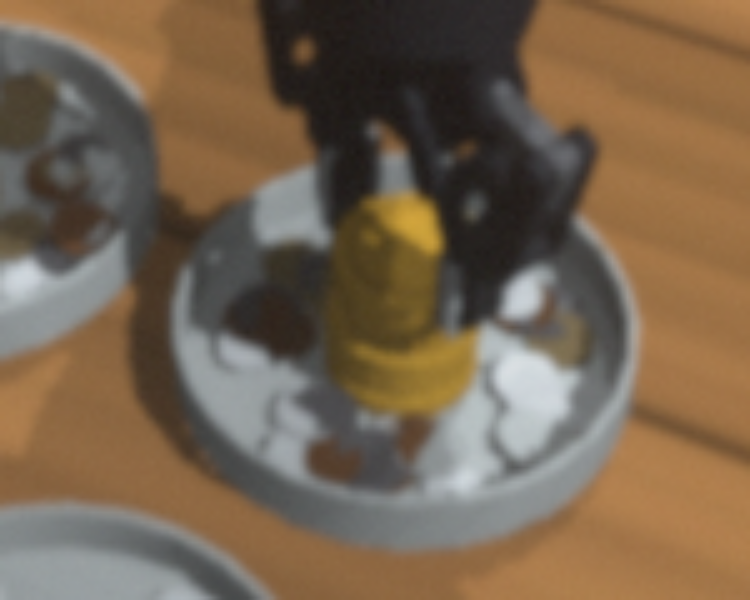

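View pics/top4.png

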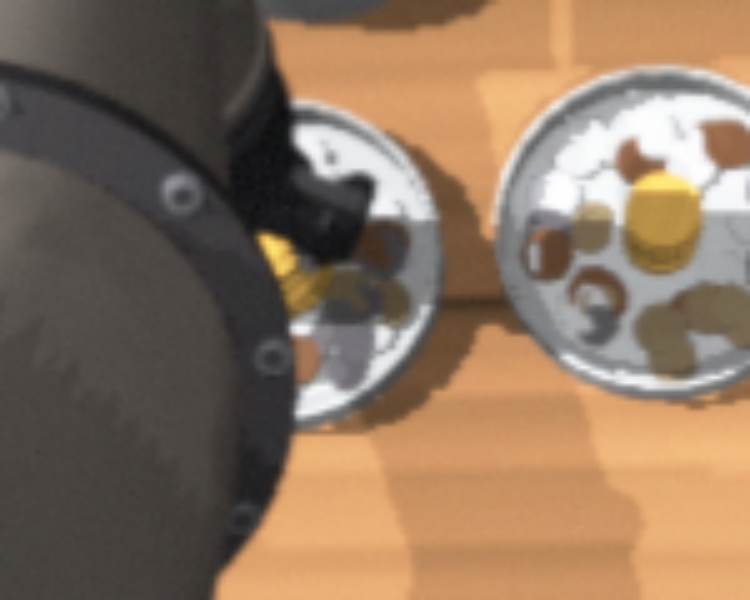

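In the scene crop the held medal (left edge at about 330, centre near 395,250) lies directly above the pile (left edge at about 328, top near y=330). I'll descend to just above it, then feel for contact.

Call:
step_arm --pt "0 0 6 0 0.6" --pt "0 0 11 0 0.6" --pt "0 0 15 0 0.6" --pt "0 0 16 0 0.6" --pt "0 0 16 0 0.6" --pt "0 0 16 0 0.6"

```text
t: 6.32
eef_pos: [0.6431, 0.1945, 0.0521]
tool_rot: [-0.0, 0.833, 0.554, -0.0]
contact_force: [-0.4, 0.1, -1.5]
gripper_width: 0.61
```

Call:
step_arm --pt "0 0 0.5 0 0.6" --pt "0 0 1 0 0.6" --pt "0 0 1 0 0.6" --pt "0 0 1 0 0.6"

```text
t: 6.65
eef_pos: [0.6432, 0.1946, 0.0514]
tool_rot: [-0.0, 0.833, 0.554, 0.0]
contact_force: [-0.5, 0.0, -2.2]
gripper_width: 0.61
```

Call:
step_arm --pt "0 0 0.5 0 0.6" --pt "0 0 1 0 0.6" --pt "0 0 1 0 0.6" --pt "0 0 1 0 0.6"

```text
t: 6.98
eef_pos: [0.6431, 0.1946, 0.0502]
tool_rot: [-0.0, 0.833, 0.554, -0.0]
contact_force: [0.1, -0.5, -0.7]
gripper_width: 0.61
```

Call:
step_arm --pt "0 0 0.5 0 0.6" --pt "0 0 1 0 0.6" --pt "0 0 1 0 0.6" --pt "0 0 1 0 0.6"

```text
t: 7.32
eef_pos: [0.6431, 0.1945, 0.0492]
tool_rot: [-0.0, 0.833, 0.554, -0.0]
contact_force: [-0.1, 0.3, -1.0]
gripper_width: 0.613
```

Call:
step_arm --pt "0 0 0.5 0 0.6" --pt "0 0 0.5 0 0.6" --pt "0 0 0.5 0 0.6"

```text
t: 7.57
eef_pos: [0.6431, 0.1945, 0.0487]
tool_rot: [-0.0, 0.833, 0.554, -0.0]
contact_force: [0.7, -0.4, -1.6]
gripper_width: 0.612
```

Call:
step_arm --pt "0 0 0.5 0 0.6" --pt "0 0 0.5 0 0.6" --pt "0 0 0.5 0 0.6"

```text
t: 7.82
eef_pos: [0.6432, 0.1946, 0.0484]
tool_rot: [-0.0, 0.833, 0.554, 0.0]
contact_force: [-0.8, -0.4, 0.7]
gripper_width: 0.606
```

Call:
step_arm --pt "0 0 0.5 0 0.6" --pt "0 0 0.5 0 0.6" --pt "0 0 0.5 0 0.6"

```text
t: 8.07
eef_pos: [0.6433, 0.1946, 0.0484]
tool_rot: [-0.0, 0.833, 0.554, 0.0]
contact_force: [-2.7, -0.2, 4.7]
gripper_width: 0.609
```

Contact: z has stalled at 0.0484 and the force rose by about 6 N. I press slightly more and hold.

Call:
step_arm --pt "0 0 0.3 0 0.6" --pt "0 0 0.3 0 0.6" --pt "0 0 0.3 0 0.6" --pt "0 0 0.3 0 0.6"

```text
t: 8.4
eef_pos: [0.6433, 0.1946, 0.0484]
tool_rot: [-0.0, 0.833, 0.554, 0.0]
contact_force: [-3.1, -0.4, 7.1]
gripper_width: 0.611
```

Call:
step_arm --pt "0 0 0 0 0.45" --pt "0 0 0 0 0.38" --pt "0 0 0 0 0.34" --pt "0 0 0 0 0.3" --pt "0 0 0 0 0.25" --pt "0 0 0 0 0.2" --pt "0 0 0 0 0.15" --pt "0 0 0 0 0.15" --pt "0 0 0 0 0.15" --newtons 20

```text
t: 9.15
eef_pos: [0.6432, 0.1945, 0.0474]
tool_rot: [0.0, 0.833, 0.554, -0.0]
contact_force: [-0.0, -0.8, -0.3]
gripper_width: 0.851
```

Run:
```python
from station import bot
from h import *
o=bot.get_obs();print(o["eef_pos"],o["gripper_width"],o["contact_force"])
c=bot.read_camera("scene");cv2.imwrite("pics/s5.png",cv2.resize(c["frame"][200:320,200:350,::-1],(750,600)))
```

```text
[0.64316175 0.19452759 0.0474068 ] 0.8510968994088486 [-0.04552205 -0.8377826  -0.34910504]
```

View pics/s5.png

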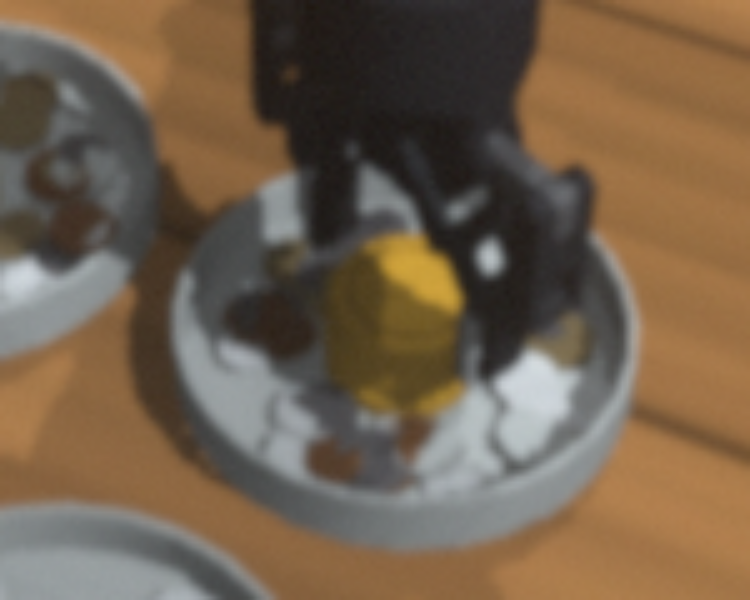

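The medal rests on the pile at (395,300) in the crop, and the fingers are clear on both sides. I retreat upward, then back toward where the pickup was.

Call:
step_arm --pt "0 0 -5 0 0.1" --pt "0 0 -15 0 0" --pt "0 0 -35 0 0" --pt "0 0 -70 0 0" --pt "0 0 -105 0 0" --pt "0 0 -140 0 0" --pt "0 0 -170 0 0" --pt "30 -30 -170 0 0" --pt "60 -60 -170 0 0" --pt "90 -90 -170 0 0" --pt "120 -120 -170 0 0" --pt "150 -150 -170 0 0" --pt "180 -180 -170 0 0" --pt "180 -180 -170 0 0" --pt "180 -180 -170 0 0" --pt "180 -180 -170 0 0"

```text
t: 10.53
eef_pos: [0.5467, 0.4302, 0.2182]
tool_rot: [0.0, 0.832, 0.554, 0.0]
contact_force: [-0.0, -0.8, 0.2]
gripper_width: 0.999
```

Run:
```python
from station import bot
from h import *
o=bot.get_obs();print(o["t"],o["eef_pos"],o["contact_force"])
for n in("scene","top"):
    c=bot.read_camera(n);P=cloud(c);cv2.imwrite(f"pics/{n}6.png",cv2.resize(c["frame"][:,:,::-1],(800,600)))
    m=(brass(c)>0)&(np.hypot(P[...,0]-.643,P[...,1]-.194)<.045)
    z=P[...,2]
    if m.sum()<50: print(n,"hidden");continue
    zt=np.median(z[m][z[m]>np.percentile(z[m],50)]);t=m&(abs(z-zt)<.005)
    x=np.linalg.lstsq(np.c_[P[t][:,:2],np.ones(t.sum())],z[t],rcond=None)[0]
    v,u=np.nonzero(t);q=ray(c,np.c_[u,v],zt);print(n,zt,q.mean(0)[:2],cv2.minEnclosingCircle(q[:,:2].astype(np.float32)),"slope",np.degrees(x[:2]))
```

```text
10.5333 [0.54666102 0.43017251 0.21818056] [-0.04370792 -0.81627029  0.15582209]
scene 0.04026179097674634 [0.64730336 0.19681343] ((0.6462181806564331, 0.19779452681541443), 0.027964239940047264) slope [-0.85757429 -0.28866479]
top 0.04170290837886814 [0.64089836 0.19374476] ((0.6405032277107239, 0.19439901411533356), 0.026267001405358315) slope [0.90869497 0.27836568]
```

View pics/scene6.png

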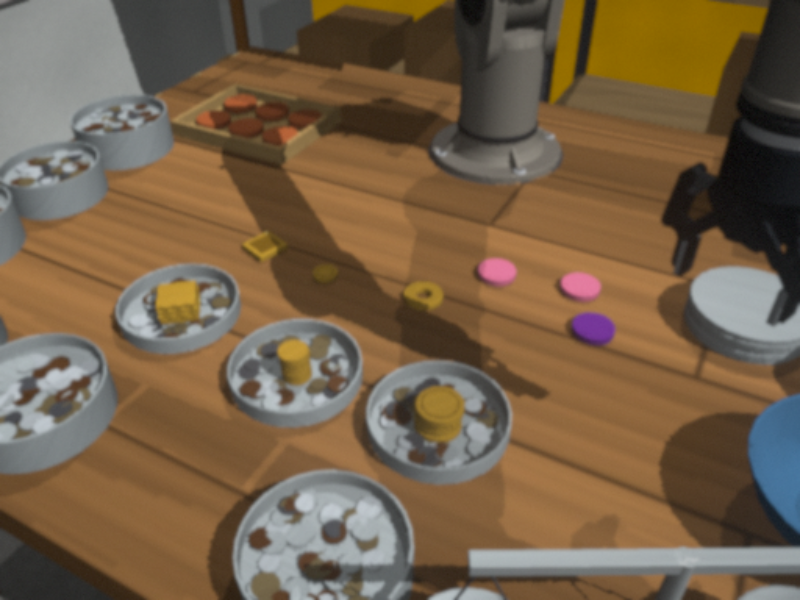

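View pics/top6.png

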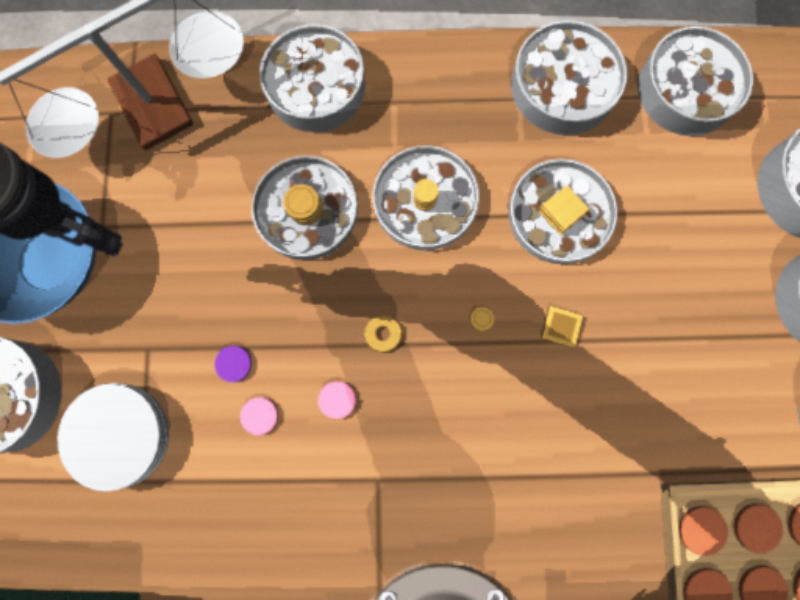

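Both views show the medal flat on the pile, at top (302,203) and scene (438,410). Its top went from 0.031 to 0.041, and it sits within about 2 mm of the pile's earlier centre. The ring and plate have not moved, and the arm is clear.

Run:
```python
from station import bot
print(bot.hand_in())
```

```text
the job is handed in; nothing more can be done
None
```

I set the solid 54 mm brass medal on the pile in its tin and handed the job in. The simulator gave no verdict. The arm's clock stood at about 10.5 s, against the 37 s limit.

- **Contact:** I lowered the medal in small steps of 1 mm or less until the height stalled at TCP z = 0.0484. The force peaked at about 7 N, and I held it there before releasing it and backing off.
- **Position:** After release, both cameras show the pile 10 mm higher (top at about 0.041 m). The medal's centre is within about 2–3 mm of the pile's earlier centre, and its slope is under 1°.
- **Neighbours:** The ring and square plate look unmoved in both views, and the arm stands clear.
- **Disagreement:** The two cameras differ by about 4–6 mm in absolute x, and by less in y. That is more than the stated calibration accuracy, so I placed the medal from medal-to-pile distances, which agreed to under 1 mm between the cameras.

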